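# Fill the nut jar through the funnel

### The arm

A 7-joint arm with a two-finger parallel gripper is mounted at the origin on the work surface. World frame = base frame: x ahead of the robot, y to its left, z up, the work surface at z = 0. Lengths are in m, angles in degrees, forces in N, time in s.
With the tool pointing down it reaches from about 0.4 to 0.875 m from the base axis. Payload 19.3 kg.
Tool frame: the origin (TCP) lies midway between the tips of the shut fingers; the grasp point (between the pads) lies 19 mm behind it; z points along the fingers, y is the line along which they close (so a half turn about z gives the same grasp; the last joint's range is limited). The gripper opens to 85 mm and grips with 20 to 120 N. Pads are 22 mm wide; open, the fingers measure 114 mm over their backs; the gripper's body (76 mm by 85 mm) begins 54 mm behind the grasp point. The pads swing forward as they close: fully open they stand 13 mm farther back than shut.
Start: joints at [-75.527, 29.874, -2.08, 91.645, 1.215, 58.505, -6.463], TCP at [0.198, 0.593, 0.231] pointing down, gripper open.
Joint ranges: [-166.77, 166.77], [-17.47, 122.26], [-85.68, 81.53], [9.62, 139.38], [-72.42, 252.41], [9.2, 110.78], [-144.41, 144.41]. Speed limits (degrees/s): [108.29, 108.29, 136.94, 136.94, 172.46, 172.46, 172.46].

### API

Orientations are given as a 3x3 rotation matrix whose columns are the frame's x, y, z axes.
In Python, from workcell import * gives the robot as it stands. The module is installed in compiled form; this text tells all that it offers.
- The arm moves only by the tool apply_moves, never from a script. Its argument "targets" is a list of rows, each a list of 5 numbers: the shift along the tool's x, y, z in cm, then the turn about the tool's z in rad, then the finger opening in cm, from 0 to 8.54. In form: [[x, y, z, spin, fingers], ...]. A call has 1 to 12 rows; each row is the pose to reach, as a shift and turn from the pose commanded when the call began, along the tool's axes at that moment; what a row does not reach only later rows make up. A row lasts 1/8 s, in which the tool goes at most 62.5 mm and 10.7 degrees, less where a joint would pass 70% of its speed; a pose out of reach is approached as far as the arm can. A call with a gripper value outside its range is refused whole. The fingers move at their own pace and stop on an object; "squeeze" is the grip in N (left out, the last holds). Time passes only in rows, so rows that repeat a pose let the fingers close. It gives the time, the measured TCP pose, the force, the opening and the grip force at its end, in the units of the state.
- observe(): the state, without advancing time (a new reading comes with each control period).
- camera(name): name is "scene" or "top"; returns the picture (480x640x3 uint8, red, green, blue); there is no depth.
- camera_info(name): a dict with "intrinsics" (3x3 intrinsics, pixels), "k1" (the pictures are not rectified: a ray, as slopes to the right and down, at radius r is drawn at 1 + k1 r^2 times it, then the intrinsics apply), "position" and "orientation" of the camera in the world. Camera axes: x right, y down, z forward; pixel columns grow to the right and rows downward; lengths in m; the calibration is good to about 2 mm. A picture is of the moment at which its call begins. camera_info takes no time and is no camera call.
- close_job(): hands the job in; it is judged then, once.
Trained networks look in the newest picture that a camera, given by its name, has taken for a name from the list of things; names that differ only in an ending like _2 or _b are one class to them, and where a whole thing is asked for, a point or a joint stands for the part that bears it (a point fixed in the world has none). Each returns a list of dicts, best first, with "confidence" (0 to 1); they miss things now and then, are a little off and sometimes report something else, mostly with a low value. They report only what shows in the picture. A call takes as long as a camera call. They do not tell look-alikes from the thing itself.
- search_frame(camera, target): "box" ([left, top, right, bottom] in pixels, round what is visible of it).
- tip_of(camera, target): "point" ([column, row] in pixels: a listed point, or the origin of a listed thing).
The state is a dict: "clock": time; "qpos": joint angles; "dq": joint speeds; "joint_efforts": joint torques, N m; "tcp_pos": TCP position; "eef_rot": TCP orientation; "ft_force": force on the tool from outside, world axes, zero at the start; "ft_torque": the same for the moment, N m; "finger_gap": finger opening in m; "gripper_force": force on a finger pad.
Only numpy, scipy, OpenCV 4.12 (cv2) and the standard library are available. Lean on these libraries where they do the work, as an engineer would, in place of code of your own. Each camera call takes 0.05 s, during which the arm holds its last target. There are 200 camera calls.

### The job

Set the white funnel, spout down, in the mouth of the open glass jar, then take the scoop by its handle and pour all five nuts through the funnel into the jar, without touching the nuts with the gripper. Then stand the empty scoop flat on the concrete again, leave the funnel in the jar, and do not disturb the other things or knock the jar over.

Things in the scene. Friction and masses are not known exactly. Their poses are not given: they have to be found in the camera images.
- jar: open glass jar, no lid; 105 high, 84 outer diameter, neck 73 outer and mouth 64 inner diameter, inner floor 6 up; loose, 0.35 kg. Origin: centre of its underside, z up. The other glass jar is shut with a lid.
- funnel: wide white plastic funnel, spout down in the wooden rest; 70 high, rim 116 diameter; spout 55 outer, 50 inner diameter, 30 long. Six ribs under the cone, lower edges 32 above the spout's end, rest on the rim of jar or rest: seated in the jar its origin is 73 above the jar's. Upright tab handle outside the rim toward -x. Origin: centre of the spout's lower end, z up to the mouth.
- funnel_tab (a point): grip point in the middle of the funnel's tab, 75 toward -x and 73 up from the funnel's origin; axes as the funnel's. The tab is 10 thick (y), 32 long (x) and 26 high: pinch it along y.
- funnel_mouth (a point): centre of the funnel's mouth, in the plane of the rim, 70 above its origin.
- rest: fixed wooden ring in which the funnel stands, 96 outer and 68 inner diameter, 40 high. Origin: centre of its underside.
- scoop: flat-bottomed aluminium scoop on the ledge, holding five nuts; 110 long (x), 63 wide (y), side walls 48 high, back wall (+x) 55, open at the nose (-x), where the floor ramps up at 25 degrees over the last 35: nuts roll out only when it is tipped nose down by more than that. 0.18 kg. A wooden bar handle runs along x above it. Origin: centre of its underside, z up.
- scoop_grip (a point): grip point in the scoop's bar handle, 90 above the scoop's origin, about over its centre of mass; axes as the scoop's. The bar is 16 wide (y), 14 high, from 36 toward -x to 54 toward +x, where a post holds it: pinch it along y.
- scoop_lip (a point): middle of the upper edge of the nose lip, where the nuts leave: 55 toward -x and 27 up from the scoop's origin.
- nut0: round brown nut in its shell, 23 diameter, 10 g, at the start in the scoop. Origin: its centre.
- nut1: round brown nut in its shell, 23 diameter, 10 g, at the start in the scoop. Origin: its centre.
- nut2: round brown nut in its shell, 23 diameter, 10 g, at the start in the scoop. Origin: its centre.
- nut3: round brown nut in its shell, 23 diameter, 10 g, at the start in the scoop. Origin: its centre.
- nut4: round brown nut in its shell, 23 diameter, 10 g, at the start in the scoop. Origin: its centre.
- bowl: bystander: orange plastic bowl, 136 diameter, 55 high; origin under its centre.
- shut_jar: bystander: glass jar shut with a steel screw lid, 76 diameter, 105 high; origin under its centre.
- teaspoon: bystander: steel teaspoon lying flat, 140 long along x.
- mug: bystander: white mug, 80 diameter, 90 high; origin under its centre.
- mill: bystander: turned wooden pepper mill, 52 diameter, 118 high; origin under its centre.
- coaster: bystander: cork coaster, 90 x 90 x 8, lying flat.
Things that resemble listed ones, but are neither listed nor needed, are in the scene too. Leave any black or turquoise look-alike of the funnel alone.

How it is judged:
By the outcome, as a careful person would: the job done as asked, in the order asked, and still so for the second after the job is handed in, with the robot touching nothing.
It also fails if it takes over 72 s, if anything falls off the work surface, if the arm or the gripper's body presses on something with over 40 N, if the wrist force passes 120 N, or if a joint passes its speed limit or range.

## Working session

There is one attempt and no reset: what is moved stays moved. The work goes in short steps, Python scripts to look and compute and a tool call to move; the robot and the scene stay as the last step left them, time stands still between calls to the robot, and variables do not carry over. Pictures are saved under pics/ and viewed, at most 10 in all, crops included, and the job is handed in when it is done.

Besides the shell and the picture viewer there is one more tool, called after ">>>" as name([rows], argument=value, ...), one row to a line, values as JSON. apply_moves: Moves the arm, as the interface text tells. Its arguments: {"type":"object","properties":{"targets":{"type":"array","items":{"type":"array","items":{"type":"number"}}},"squeeze":{"type":"number"}},"required":["targets"]}

```bash
mkdir -p pics
python3 - <<'E'
from workcell import *
import cv2,numpy as np
np.set_printoptions(precision=4,suppress=True)
s=observe();print(s['clock'],s['tcp_pos'],s['eef_rot'],s['finger_gap'])
for c in('scene','top'):
    im=camera(c);cv2.imwrite(f'pics/{c}0.png',im[:,:,::-1]);print(c,camera_info(c))
    for t in('jar','funnel','funnel_tab','funnel_mouth','scoop','scoop_grip','scoop_lip','rest','shut_jar','nut0'):
        print(t,[(np.round(d['point'],1).tolist(),round(d['confidence'],2)) for d in tip_of(c,t)][:6])
E
```

```text
0.0 [0.1982 0.5924 0.2307] [[-0.9483  0.3173 -0.0003]
 [ 0.3173  0.9483 -0.0011]
 [-0.0001 -0.0011 -1.    ]] 0.08571075277630381
scene {'intrinsics': array([[611.0489,   0.    , 321.978 ],
       [  0.    , 611.0489, 242.5547],
       [  0.    ,   0.    ,   1.    ]]), 'k1': 0.0027718685364443297, 'position': array([ 1.0875, -0.4458,  1.0973]), 'orientation': array([[ 0.5845,  0.6703, -0.4572],
       [ 0.8114, -0.4835,  0.3284],
       [-0.001 , -0.5629, -0.8265]])}
jar [([383.7, 258.6], 0.63), ([319.8, 220.3], 0.32)]
funnel [([232.4, 315.2], 0.96), ([247.2, 425.3], 0.92), ([131.0, 267.3], 0.91), ([317.2, 223.5], 0.42)]
funnel_tab [([188.9, 290.7], 0.74), ([200.3, 414.3], 0.68), ([143.1, 275.7], 0.65)]
funnel_mouth [([246.8, 408.8], 0.9), ([225.0, 300.2], 0.88), ([119.9, 249.2], 0.65), ([431.7, 204.2], 0.27)]
scoop [([429.9, 201.4], 0.82)]
scoop_grip [([232.7, 316.4], 0.21)]
scoop_lip [([414.9, 181.9], 0.84)]
rest [([231.5, 316.5], 0.7), ([352.7, 373.5], 0.67), ([317.1, 221.7], 0.16)]
shut_jar [([325.9, 304.9], 0.62)]
nut0 [([427.8, 197.1], 0.56), ([431.5, 203.6], 0.5), ([437.2, 201.
[... 334 characters left out ...]
74, -0.9952]])}
jar [([300.0, 204.1], 0.9), ([338.0, 142.7], 0.29)]
funnel [([492.3, 336.6], 0.68), ([225.4, 211.9], 0.66), ([442.6, 233.9], 0.64), ([477.2, 155.1], 0.61)]
funnel_tab [([495.9, 298.2], 0.83), ([340.1, 141.7], 0.72), ([473.7, 257.4], 0.7), ([515.9, 159.4], 0.68)]
funnel_mouth [([498.3, 337.3], 0.88), ([486.8, 147.4], 0.73), ([447.3, 232.2], 0.7), ([392.4, 139.2], 0.26), ([222.1, 230.9], 0.16)]
scoop [([224.3, 231.2], 0.61), ([443.1, 234.2], 0.34)]
scoop_grip [([218.4, 227.6], 0.7)]
scoop_lip [([227.3, 252.9], 0.91)]
rest [([220.5, 230.1], 0.44)]
shut_jar [([371.8, 196.7], 0.96), ([223.3, 229.6], 0.58)]
nut0 [([220.3, 232.2], 0.6), ([228.9, 221.6], 0.57), ([225.1, 214.9], 0.5)]
```

View pics/scene0.png

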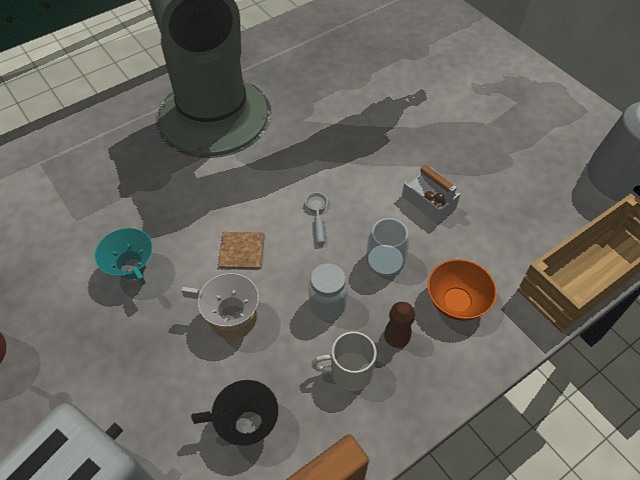

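View pics/top0.png

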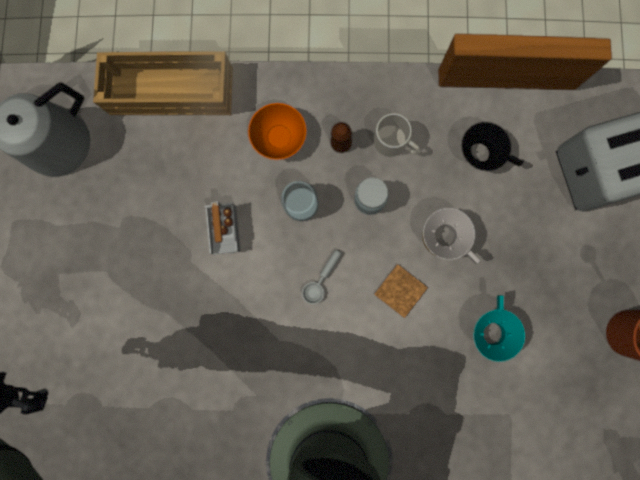

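Both views agree.
- **Funnel candidates:** white in the wooden rest, scene (230,300) / top (449,234). Turquoise is at scene (125,255) / top (500,334) and black at scene (245,412) / top (487,147). I choose the white one.
- **Jar candidates:** open at scene (387,248) / top (299,201). The shut one, with its lid, is at scene (328,290) / top (372,195). I choose the open one.
- **Scoop:** the only one, scene (432,195) / top (223,228), with its nose toward the robot.

Next I fit the poses and check them with overlays.

```bash
cat > h.py <<'E'
import numpy as np,cv2
from scipy.optimize import least_squares
from workcell import *
np.set_printoptions(precision=4,suppress=True)
CI={c:camera_info(c) for c in('scene','top')}
def proj(c,P):
    i=CI[c];q=(np.atleast_2d(P)-i['position'])@i['orientation'];s=q[:,:2]/q[:,2:]
    s=s*(1+i['k1']*(s**2).sum(1,keepdims=True));K=i['intrinsics'];return s*[K[0,0],K[1,1]]+K[:2,2]
def Rz(a):return np.array([[np.cos(a),-np.sin(a),0],[np.sin(a),np.cos(a),0],[0,0,1]])
def fit(obs,z,x0):
    "obs: (cam,local xyz,pixel); solve x,y,yaw at known origin height z"
    def f(p):return np.concatenate([(proj(c,Rz(p[2])@np.array(l)+[p[0],p[1],z])[0]-u) for c,l,u in obs])
    r=least_squares(f,x0,loss='soft_l1',f_scale=3);return r.x,r.fun.reshape(-1,2)
def circ(r,z,n=40):
    t=np.linspace(0,2*np.pi,n);return np.c_[r*np.cos(t),r*np.sin(t),0*t+z]
def best(c,t,near,rad=30):
    d=[x for x in tip_of(c,t) if np.hypot(*(np.array(x['point'])-near))<rad]
    return np.array(d[0]['point']) if d else None
def draw(im,c,L,p,z,col):
    u=proj(c,(Rz(p[2])@np.array(L,float).T).T+[p[0],p[1],z]);cv2.polylines(im,[np.round(u*16).astype(np.int32)],False,col,1,cv2.LINE_AA,4)
E
cat > m.py <<'E'
from h import *
N={'funnel':dict(scene=(228,305),top=(449,234)),'jar':dict(scene=(387,258),top=(300,202)),'scoop':dict(scene=(430,195),top=(223,230))}
pts=dict(funnel=[('funnel',(0,0,0)),('funnel_mouth',(0,0,.07)),('funnel_tab',(-.075,0,.073))],jar=[('jar',(0,0,0))],
 scoop=[('scoop',(0,0,0)),('scoop_grip',(0,0,.09)),('scoop_lip',(-.055,0,.027))])
ims={c:camera(c)[:,:,::-1].copy() for c in('scene','top')}
res={}
for o,z,x0 in(('funnel',.008,(.4,-.2,.8)),('jar',0,(.45,.05,0)),('scoop',0,(.4,.2,0))):
    obs=[]
    for c in ims:
        for t,l in pts[o]:
            b=best(c,t,N[o][c],50)
            if b is not None:obs.append((c,l,b))
    p,f=fit(obs,z,x0);res[o]=p;print(o,p,[(a[0],a[1],r.round(1).tolist()) for a,r in zip(obs,f)])
G=(0,255,0)
sc=lambda z,x0=-.055:[(x0,-.0315,z),(.055,-.0315,z),(.055,.0315,z),(x0,.0315,z),(x0,-.0315,z)]
out=[]
for c in ims:
    for o in N:
        im=ims[c];u,v=map(int,N[o][c]);k=ims[c].copy()
        # upscale by drawing on a zoomed image: scale intrinsics
        w=45 if c=='scene' else 40
        crop=cv2.resize(k[v-w:v+w,u-w:u+w],(266,266),interpolation=cv2.INTER_CUBIC);s=266/(2*w)
        def dd(L,z):
            p=res[o];q=(proj(c,(Rz(p[2])@np.array(L,float).T).T+[p[0],p[1],z])-[u-w,v-w]+.5)*s
            cv2.polylines(crop,[np.round(q).astype(np.int32)],False,G,1)
        if o=='funnel':dd(circ(.058,.07),.008);dd([(-.091,0,.086),(-.059,0,.086)],.008);dd(circ(.048,.0),.0)
        if o=='jar':dd(circ(.0365,.105),0);dd(circ(.042,0),0)
        if o=='scoop':dd(sc(0,-.02),0);dd(sc(.048),0);dd([(-.036,0,.097),(.054,0,.097)],0)
        out.append(crop)
import sys
cv2.imwrite(sys.argv[1],np.vstack([np.hstack(out[:3]),np.hstack(out[3:])]))
E
python3 m.py pics/ov1.png
```

```text
funnel [ 0.5243 -0.2622  0.7047] [('scene', (0, 0, 0), [-1.0, -2.0]), ('scene', (0, 0, 0.07), [0.8, -2.0]), ('scene', (-0.075, 0, 0.073), [0.1, -0.1]), ('top', (0, 0, 0), [4.7, -1.7]), ('top', (0, 0, 0.07), [1.0, 0.3]), ('top', (-0.075, 0, 0.073), [-1.5, -2.2])]
jar [0.5973 0.0731 0.    ] [('scene', (0, 0, 0), [1.5, -0.3]), ('top', (0, 0, 0), [1.5, 0.8])]
scoop [0.5299 0.253  0.1183] [('scene', (0, 0, 0), [-0.9, -2.1]), ('scene', (0, 0, 0.09), [0.9, -2.5]), ('scene', (-0.055, 0, 0.027), [-1.5, -1.6]), ('top', (0, 0, 0), [0.2, -1.7]), ('top', (0, 0, 0.09), [1.7, -1.8]), ('top', (-0.055, 0, 0.027), [-0.3, -1.1])]
```

View pics/ov1.png

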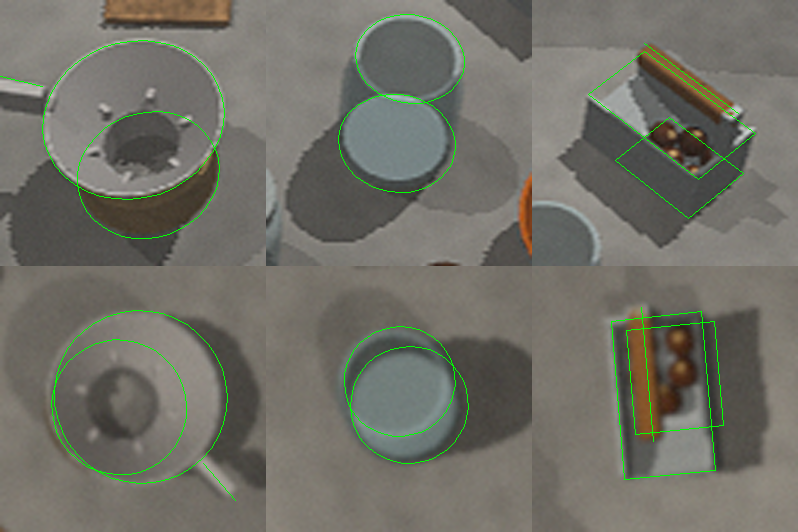

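The overlays sit on the white funnel, open jar and scoop within 2–3 mm. Heights are consistent, and the lid-less jar and the scoop's nose toward the robot are confirmed. Next I write the conversion helper and start moving.

```bash
cat >> h.py <<'E'
def go(x,y,z,yaw,s=None,p=None):
    "world TCP target & tool-y heading (deg, mod 180) -> shift cm, spin rad from observed (or given) pose"
    s=s or observe();R=s['eef_rot'];d=R.T@(np.array([x,y,z])-s['tcp_pos'])*100
    cur=np.degrees(np.arctan2(R[1,1],R[0,1]));dy=(yaw-cur+90)%180-90
    print('shift',d.round(2),'spin',round(-np.radians(dy),3),'alt',round(-np.radians(dy-180*np.sign(dy)),3),'clock',s['clock'])
E
python3 - <<'E'
from h import *
go(.5,.15,.25,-10);go(.467,-.311,.20,-49.6);go(.467,-.311,.062,-49.6)
E
```

```text
shift [-42.66 -32.41  -1.87] spin 1.422 alt -1.719 clock 1.9
shift [-54.15 -77.18   3.13] spin -1.028 alt 2.114 clock 1.9
shift [-54.15 -77.18  16.93] spin -1.028 alt 2.114 clock 1.9
```

>>> apply_moves([
  [-42.7,-32.4,-2,1.4,5],
  [-42.7,-32.4,-2,1.4,5],
  [-42.7,-32.4,-2,1.4,5],
  [-42.7,-32.4,-2,1.4,5],
  [-42.7,-32.4,-2,1.4,5],
  [-42.7,-32.4,-2,1.4,5],
  [-42.7,-32.4,-2,1.4,5],
  [-54.15,-77.2,3,2.114,5],
  [-54.15,-77.2,3,2.114,5],
  [-54.15,-77.2,3,2.114,5],
  [-54.15,-77.2,3,2.114,5],
  [-54.15,-77.2,3,2.114,5],
], squeeze=80)

```text
clock: 3.4
tcp_pos: [0.4574, -0.0812, 0.2212]
eef_rot: [[0.764, 0.645, 0.001], [0.645, -0.764, 0.0], [0.001, 0.0, -1.0]]
ft_force: [1.7, 0.3, 0.5]
finger_gap: 0.0501
gripper_force: 0.0
```

Run:
```python
from h import *
s=observe();print(s['tcp_pos'],s['qpos'],s['ft_force']);go(.467,-.311,.14,-49.6);go(.467,-.311,.062,-49.6)
```

```text
[ 0.4574 -0.0812  0.2212] [-26.5264  19.199   36.9539 117.002  -15.3421  48.4305 -30.6278] [1.6756 0.2803 0.4686]
shift [-14.11  18.16   8.12] spin -0.004 alt 3.138 clock 3.4
shift [-14.11  18.16  15.92] spin -0.004 alt 3.138 clock 3.4
```

>>> apply_moves([
  [-14.1,18.15,3,0,5],
  [-14.1,18.15,3,0,5],
  [-14.1,18.15,3,0,5],
  [-14.1,18.15,8,0,5],
  [-14.1,18.15,8,0,5],
  [-14.1,18.15,8,0,5],
])

```text
clock: 4.15
tcp_pos: [0.4674, -0.309, 0.141]
eef_rot: [[0.762, 0.647, -0.001], [0.647, -0.762, 0.0], [-0.0, -0.001, -1.0]]
ft_force: [-0.0, -0.1, 0.1]
finger_gap: 0.05
gripper_force: 0.0
```

Run:
```python
from h import *
s=observe();print(s['tcp_pos'],s['qpos'])
o=[]
for c in('scene','top'):
    im=camera(c)[:,:,::-1].copy()
    for P in ([.467,-.311,.081],s['tcp_pos']):
        u=proj(c,P)[0];print(c,u)
        cv2.circle(im,tuple(np.round(u).astype(int)),1,(0,255,0),-1)
    print(best(c,'funnel_tab',proj(c,[.467,-.311,.081])[0],40),best(c,'funnel_mouth',proj(c,[.524,-.262,.078])[0],40),proj(c,[.5243,-.2622,.078]))
    u,v=np.round(proj(c,[.48,-.3,.09])[0]).astype(int);o.append(cv2.resize(im[v-50:v+50,u-50:u+50],(400,400),interpolation=cv2.INTER_CUBIC))
cv2.imwrite('pics/h1.png',np.hstack(o));go(.467,-.311,.062,-49.6)
```

```text
[ 0.4674 -0.309   0.141 ] [  5.4746  34.6668  31.4687 107.4025 -24.8688  44.8931   0.7385]
scene [189.9541 290.203 ]
scene [185.1344 273.4795]
[191.3 290.6] [229.4 298.5] [[227.5834 299.2061]]
top [473.1326 258.6533]
top [478.9064 256.9841]
[473.4 260.2] [444.7 233.9] [[450.7585 232.6262]]
shift [-0.28  0.1   8.  ] spin 0.001 alt -3.14 clock 4.45
```

View pics/h1.png

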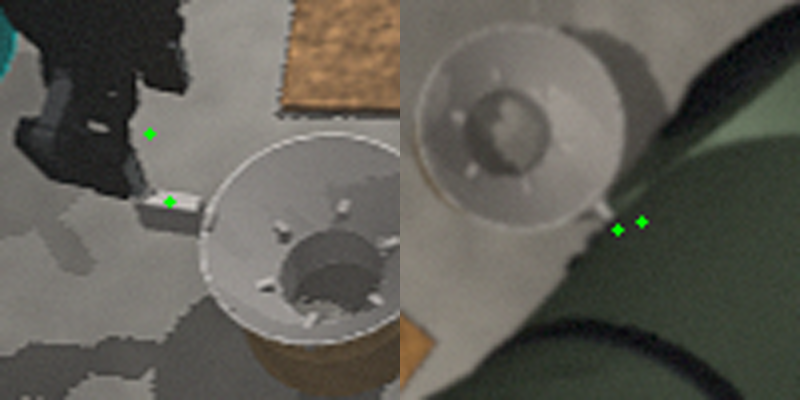

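The white tab shows at (170,205) in the left half, with the fingers straddling it and the marked TCP midway between them. I descend and pinch.

>>> apply_moves([
  [-0.25,0.1,5,0,4.5],
  [-0.25,0.1,8,0,4],
  [-0.25,0.1,8,0,3],
  [-0.25,0.1,8,0,0],
  [-0.25,0.1,8,0,0],
  [-0.25,0.1,8,0,0],
  [-0.25,0.1,8,0,0],
  [-0.25,0.1,8,0,0],
], squeeze=80)

```text
clock: 5.45
tcp_pos: [0.4669, -0.3119, 0.0623]
eef_rot: [[0.762, 0.648, 0.002], [0.648, -0.762, -0.001], [0.001, 0.002, -1.0]]
ft_force: [-1.0, 0.2, 8.8]
finger_gap: 0.0088
gripper_force: 79.2
```

>>> apply_moves([
  [0,0,-3,0,0],
  [0,0,-8,0,0],
  [0,0,-14,0,0],
  [0,0,-14,0,0],
  [5,-3.8,-14,0,0],
  [10,-7.6,-14,0,0],
  [15,-11.4,-14,0,0],
  [20,-15.2,-14,0,0],
  [24,-18.3,-14,0,0],
  [27.3,-20.8,-14,0,0],
  [27.3,-20.8,-14,0,0],
  [27.3,-20.8,-14,0,0],
])

```text
clock: 6.95
tcp_pos: [0.5392, 0.0232, 0.201]
eef_rot: [[0.762, 0.648, -0.0], [0.648, -0.762, -0.0], [-0.0, 0.0, -1.0]]
ft_force: [-0.2, -0.2, -1.0]
finger_gap: 0.0088
gripper_force: 78.2
```

```bash
cat > m2.py <<'E'
from h import *
import sys
zf=float(sys.argv[1]);pf=[float(v) for v in sys.argv[2:5]];pj=[.5973,.0731,0];s=observe();print(s['tcp_pos'],s['ft_force'],s['finger_gap'])
o=[]
for c in('scene','top'):
    im=camera(c)[:,:,::-1].copy();v=[]
    for t,P in (('funnel_mouth',[*pf[:2],zf+.07]),('jar',pj)):
        q=proj(c,P)[0];print(c,t,q,best(c,t,q,40))
    u,w=np.round(proj(c,[*pf[:2],zf])[0]).astype(int);W=62
    cr=cv2.resize(im[w-W:w+W,u-W:u+W],(400,400),interpolation=cv2.INTER_CUBIC);k=400/2/W
    def dd(L,p,z,col):
        q=(proj(c,(Rz(p[2])@np.array(L,float).T).T+[p[0],p[1],z])-[u-W,w-W]+.5)*k;cv2.polylines(cr,[np.round(q).astype(np.int32)],False,col,1)
    dd(circ(.058,.07),pf,zf,(0,255,0));dd(circ(.0275,0),pf,zf,(0,255,0));dd(circ(.0365,.105),pj,0,(255,0,255));dd(circ(.042,0),pj,0,(255,0,255))
    o.append(cr)
cv2.imwrite(sys.argv[5],np.hstack(o))
E
python3 m2.py .148 .5973 .0731 .7047 pics/f2.png
```

```text
[0.5392 0.0232 0.201 ] [-0.1645 -0.2483 -1.0433] 0.008790493186567305
scene funnel_mouth [395.7532 196.5274] [396.6 198.8]
scene jar [385.6368 260.5213] [383.6 257.1]
top funnel_mouth [295.7999 186.9647] None
top jar [302.4327 203.1125] None
```

View pics/f2.png

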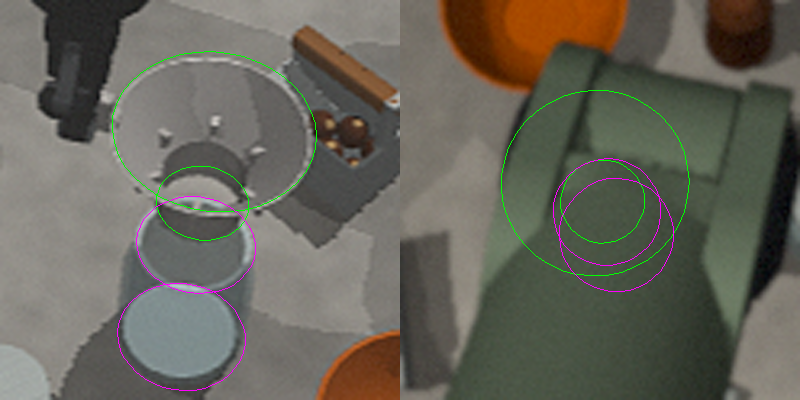

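In the scene view the funnel rim and jar mouth match the overlays within about 1 px; the arm hides the top view. Relative alignment is within the 4.5 mm clearance, so I lower it and watch the force.

>>> apply_moves([
  [0,0,2,0,0],
  [0,0,3.5,0,0],
  [0,0,4.2,0,0],
  [0,0,4.8,0,0],
  [0,0,5.2,0,0],
  [0,0,5.2,0,0],
])

```text
clock: 8.0
tcp_pos: [0.5396, 0.0238, 0.149]
eef_rot: [[0.762, 0.648, -0.0], [0.648, -0.762, -0.0], [-0.0, -0.0, -1.0]]
ft_force: [-0.0, -0.4, -1.0]
finger_gap: 0.0089
gripper_force: 78.2
```

```bash
python3 m2.py .096 .5973 .0731 .7047 pics/f3.png
```

```text
[0.5396 0.0238 0.149 ] [-0.0224 -0.3811 -1.0085] 0.008935986435303236
scene funnel_mouth [393.0552 213.5912] [392.6 218.3]
scene jar [385.6368 260.5213] [382.5 259.6]
top funnel_mouth [297.6007 191.3496] None
top jar [302.4327 203.1125] None
```

View pics/f3.png

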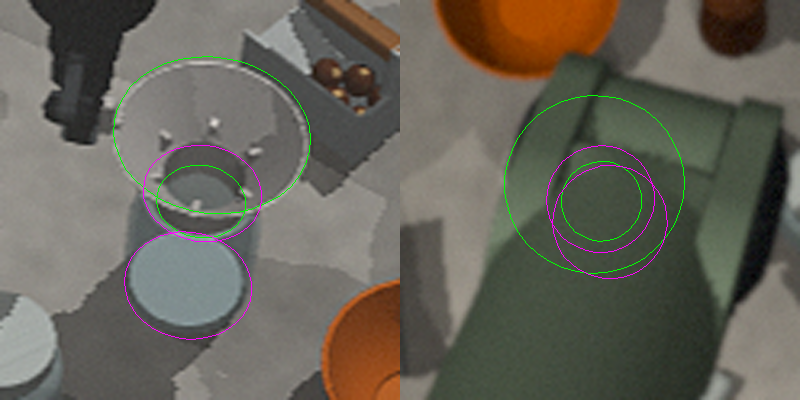

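The spout is about 9 mm inside the mouth with no contact force, so I lower it on.

>>> apply_moves([
  [0,0,0.8,0,0],
  [0,0,1.5,0,0],
  [0,0,2.0,0,0],
  [0,0,2.2,0,0],
  [0,0,2.2,0,0],
])

```text
clock: 8.93
tcp_pos: [0.5394, 0.0236, 0.1273]
eef_rot: [[0.762, 0.648, -0.0], [0.648, -0.762, 0.0], [-0.0, -0.0, -1.0]]
ft_force: [-4.6, -1.5, 8.9]
finger_gap: 0.0085
gripper_force: 80.0
```

>>> apply_moves([
  [0,0,0,0,1.2],
  [0,0,0,0,2],
  [0,0,0,0,4],
  [0,0,0,0,5],
  [0,0,-3,0,5],
  [0,0,-8,0,5],
  [0,0,-12,0,5],
  [-5,5,-14,0,5],
  [-10,10,-14,0,5],
  [-14,14,-14,0,5],
  [-14,14,-14,0,5],
])

```text
clock: 10.3
tcp_pos: [0.5225, -0.1778, 0.2675]
eef_rot: [[0.765, 0.644, 0.0], [0.644, -0.765, -0.001], [-0.0, 0.001, -1.0]]
ft_force: [-0.9, 0.9, -0.1]
finger_gap: 0.0498
gripper_force: 0.0
```

```bash
python3 m2.py .073 .5973 .0731 .7047 pics/f4.png
python3 - <<'E'
from h import *
for c in('scene','top'):
    camera(c)
    for t,l in(('scoop',(0,0,0)),('scoop_grip',(0,0,.09)),('scoop_lip',(-.055,0,.027))):
        P=Rz(.1183)@np.array(l)+[.5299,.253,0];print(c,t,proj(c,P)[0],best(c,t,proj(c,P)[0],40))
s=observe();print(s['tcp_pos'],s['qpos'],s['clock'])
E
```

```text
[ 0.5225 -0.1778  0.2675] [-0.9395  0.9019 -0.1454] 0.04976940043932612
scene funnel_mouth [391.9245 220.7432] [389.9 220. ]
scene jar [385.6368 260.5213] [384.8 257.5]
top funnel_mouth [298.3485 193.1701] [294.5 190.7]
top jar [302.4327 203.1125] [300.4 205.4]
scene scoop [428.3348 201.3111] [429.2 201. ]
scene scoop_grip [434.3052 175.4698] [433.3 175.1]
scene scoop_lip [411.9538 179.959 ] [415.7 181.1]
top scoop [225.9197 230.3915] [221.3 232.2]
top scoop_grip [218.0592 226.3195] [216.8 226.8]
top scoop_lip [225.687  252.7988] [223.8 253.6]
[ 0.5236 -0.1734  0.2671] [-16.1672  25.3165  39.499  101.9231 -18.4274  59.3614 -19.4432] 11.0
```

View pics/f4.png

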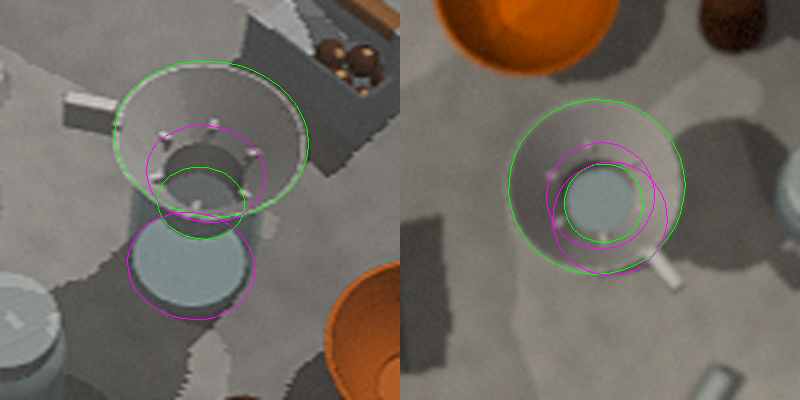

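The funnel is seated level in the open jar: rim and overlay coincide in both views, and the tab points away at top-crop (665,270). The tool can't be tilted by command. So I'll grip the bar at its rear with a hard squeeze, then let the scoop pivot in the pads under a light one. I'll test this a few mm above the concrete first.

Run:
```python
from h import *
go(.5757,.2594,.25,-83.2);go(.5757,.2594,.14,-83.2);go(.5757,.2594,.071,-83.2)
```

```text
shift [ 32.01 -29.58   1.71] spin 0.586 alt -2.555 clock 11.0
shift [ 32.01 -29.59  12.71] spin 0.586 alt -2.555 clock 11.0
shift [ 32.01 -29.59  19.61] spin 0.586 alt -2.555 clock 11.0
```

>>> apply_moves([
  [32,-29.6,1,0.586,5],
  [32,-29.6,1,0.586,5],
  [32,-29.6,1,0.586,5],
  [32,-29.6,1,0.586,5],
  [32,-29.6,1,0.586,5],
  [32,-29.6,1,0.586,5],
  [32,-29.6,1,0.586,5],
  [32,-29.6,1,0.586,5],
  [32,-29.6,6,0.586,5],
  [32,-29.6,11,0.586,5],
  [32,-29.6,13.5,0.586,5],
  [32,-29.6,13.5,0.586,5],
])

```text
clock: 12.5
tcp_pos: [0.5749, 0.2584, 0.1308]
eef_rot: [[0.993, 0.118, -0.002], [0.118, -0.993, -0.002], [-0.002, 0.001, -1.0]]
ft_force: [-0.5, 0.1, 1.4]
finger_gap: 0.0503
gripper_force: 0.0
```

Run:
```python
from h import *
s=observe();print(s['tcp_pos'],s['qpos'])
p=[.53,.254,.1183]
go(.5757,.2594,.071,-83.2)
o=[]
for c in('scene','top'):
    im=camera(c)[:,:,::-1].copy()
    for P in ([.5757,.2594,.09],s['tcp_pos']):
        cv2.circle(im,tuple(np.round(proj(c,P)[0]).astype(int)),1,(0,255,0),-1)
    u,v=np.round(proj(c,[.55,.254,.09])[0]).astype(int);o.append(cv2.resize(im[v-50:v+50,u-50:u+50],(400,400),interpolation=cv2.INTER_CUBIC))
cv2.imwrite('pics/s1.png',np.hstack(o))
```

```text
[0.5749 0.2584 0.1308] [-54.2183  43.824   39.4192  96.9923 -33.9158  51.9059 -84.1806]
shift [ 0.1  -0.1   5.98] spin -0.001 alt 3.141 clock 12.5
```

View pics/s1.png

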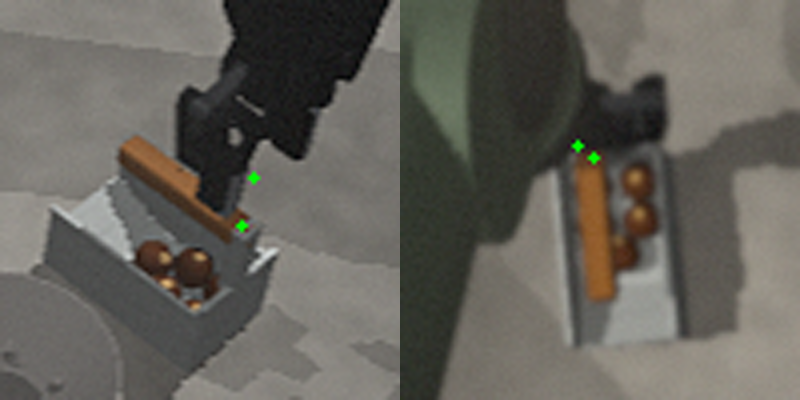

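The fingers straddle the bar's rear end, with target point (242,225) left and (594,157) right. The nuts lie at the back, clear of the fingers. I descend, close hard and lift slightly.

>>> apply_moves([
  [0.1,-0.1,3,0,5],
  [0.1,-0.1,5.8,0,4],
  [0.1,-0.1,5.8,0,3],
  [0.1,-0.1,5.8,0,2],
  [0.1,-0.1,5.8,0,0],
  [0.1,-0.1,5.8,0,0],
  [0.1,-0.1,5.8,0,0],
  [0.1,-0.1,5.8,0,0],
], squeeze=120)

```text
clock: 13.6
tcp_pos: [0.5775, 0.2605, 0.0763]
eef_rot: [[0.993, 0.118, 0.002], [0.118, -0.993, 0.001], [0.002, -0.001, -1.0]]
ft_force: [-2.0, -1.6, 10.4]
finger_gap: 0.0131
gripper_force: 117.7
```

>>> apply_moves([
  [0,0,-0.5,0,0],
  [0,0,-1.0,0,0],
  [0,0,-1.5,0,0],
  [0,0,-1.5,0,0],
])

```text
clock: 14.1
tcp_pos: [0.5767, 0.2605, 0.0896]
eef_rot: [[0.993, 0.119, 0.001], [0.119, -0.993, 0.0], [0.001, -0.0, -1.0]]
ft_force: [-0.1, 0.1, -3.1]
finger_gap: 0.0134
gripper_force: 117.5
```

```bash
cat > t.py <<'E'
from h import *
s=observe();print(s['clock'],s['tcp_pos'],s['ft_force'],s['ft_torque'],s['finger_gap'],s['gripper_force'])
# tilt from lip + box: scoop pitch th (nose down +) about grip
g=s['tcp_pos']+np.array([0,0,.019]);R=s['eef_rot'];ax=R[:,0]
obs=[]
for c in('scene','top'):
    camera(c)
    for t,l in(('scoop_lip',(-.101,-.063)),('scoop',(-.046,-.09)),('scoop_grip',(-.046,0))):
        q=proj(c,g+ax*l[0]+[0,0,l[1]])[0];b=best(c,t,q,60)
        if b is not None:obs.append((c,t,l,b))
def f(p):
    C,S=np.cos(p[0]),np.sin(p[0]);r=[]
    for c,t,l,b in obs:r.append(proj(c,g+ax*(l[0]*C-l[1]*S+p[1])+[0,0,l[0]*S+l[1]*C])[0]-b)
    return np.concatenate(r)
r=least_squares(f,[0,0],loss='soft_l1',f_scale=3);print('tilt',np.degrees(r.x[0]),'dx',r.x[1]);print([o[:2] for o in obs],r.fun.round(1))
E
python3 t.py
```

```text
14.1 [0.5767 0.2605 0.0896] [-0.0651  0.0941 -3.1005] [ 0.0192 -0.0457  0.0085] 0.013350170528754804 117.50383257865906
tilt 5.7071140143509895 dx -0.007137202835558187
[('scene', 'scoop_lip'), ('scene', 'scoop'), ('scene', 'scoop_grip'), ('top', 'scoop_lip'), ('top', 'scoop'), ('top', 'scoop_grip')] [ 0.5 -2.1  1.6 -1.6  1.2 -3.5 -1.4 -3.2  0.9 -1.5  1.8  4.1]
```

>>> apply_moves([
  [0,0,0,0,0],
  [0,0,0,0,0],
  [0,0,0,0,0],
], squeeze=20)

```text
clock: 14.88
tcp_pos: [0.5765, 0.2604, 0.089]
eef_rot: [[0.993, 0.118, -0.0], [0.118, -0.993, -0.0], [-0.0, 0.0, -1.0]]
ft_force: [-0.8, -1.2, -2.0]
finger_gap: 0.0132
gripper_force: 117.5
```

```bash
python3 t.py
```

```text
14.875 [0.5765 0.2604 0.089 ] [-0.8029 -1.162  -2.031 ] [ 0.0136 -0.0834 -0.0009] 0.01317169025384767 117.53509819507599
tilt 3.0644546419833247 dx -0.005191957454797694
[('scene', 'scoop_lip'), ('scene', 'scoop'), ('scene', 'scoop_grip'), ('top', 'scoop_lip'), ('top', 'scoop'), ('top', 'scoop_grip')] [ 2.4  0.3 -2.  -3.5 -1.4 -4.8 -0.  -3.2 -0.8 -1.6  1.  -0. ]
```

>>> apply_moves([
  [0,0,0,0,1.2],
  [0,0,0,0,1.2],
  [0,0,0,0,1.2],
], squeeze=20)

```text
clock: 15.65
tcp_pos: [0.5765, 0.2603, 0.0891]
eef_rot: [[0.993, 0.118, -0.0], [0.118, -0.993, -0.0], [-0.0, 0.0, -1.0]]
ft_force: [0.0, -0.2, -2.3]
finger_gap: 0.013
gripper_force: 117.5
```

>>> apply_moves([
  [0,0,0,0,1.35],
  [0,0,0,0,1.35],
], squeeze=20)

```text
clock: 15.9
tcp_pos: [0.5765, 0.2603, 0.0891]
eef_rot: [[0.993, 0.119, 0.0], [0.119, -0.993, -0.0], [0.0, 0.0, -1.0]]
ft_force: [1.2, 0.1, -2.2]
finger_gap: 0.0137
gripper_force: 93.1
```

>>> apply_moves([
  [0,0,0,0,1.45],
  [0,0,0,0,1.45],
], squeeze=20)

```text
clock: 16.15
tcp_pos: [0.5765, 0.2604, 0.0891]
eef_rot: [[0.993, 0.118, 0.0], [0.118, -0.993, 0.0], [0.0, -0.0, -1.0]]
ft_force: [0.0, -1.2, -2.7]
finger_gap: 0.015
gripper_force: 56.3
```

>>> apply_moves([
  [0,0,0,0,1.53],
  [0,0,0,0,1.53],
  [0,0,0,0,1.53],
], squeeze=20)

```text
clock: 16.52
tcp_pos: [0.5765, 0.2604, 0.0891]
eef_rot: [[0.993, 0.118, 0.0], [0.118, -0.993, -0.0], [0.0, 0.0, -1.0]]
ft_force: [0.1, 1.0, -2.2]
finger_gap: 0.0155
gripper_force: 26.3
```

```bash
python3 t.py
```

```text
16.525 [0.5765 0.2604 0.0891] [ 0.0597  1.0424 -2.1889] [-0.0484 -0.1215 -0.0071] 0.01551750757852727 26.27784937620163
tilt 5.676248334294371 dx -0.0046345704386142215
[('scene', 'scoop_lip'), ('scene', 'scoop'), ('scene', 'scoop_grip'), ('top', 'scoop_lip'), ('top', 'scoop'), ('top', 'scoop_grip')] [-0.8 -1.8  0.  -0.2  4.4 -3.9  1.1 -0.8 -0.6 -4.9  2.1  2.5]
```

>>> apply_moves([
  [0,0,0,0,1.57],
  [0,0,0,0,1.57],
  [0,0,0,0,1.57],
])

```text
clock: 17.3
tcp_pos: [0.5765, 0.2604, 0.0891]
eef_rot: [[0.993, 0.118, -0.0], [0.118, -0.993, -0.0], [-0.0, -0.0, -1.0]]
ft_force: [-0.2, -0.9, -2.8]
finger_gap: 0.0156
gripper_force: 11.2
```

```bash
python3 t.py
```

```text
17.3 [0.5765 0.2604 0.0891] [-0.2258 -0.9009 -2.7723] [-0.0012 -0.0642  0.0183] 0.015638443066215115 11.217692904174328
tilt 2.702740887506802 dx -0.003161406643269061
[('scene', 'scoop'), ('scene', 'scoop_grip'), ('top', 'scoop_lip'), ('top', 'scoop'), ('top', 'scoop_grip')] [-0.4 -1.8  0.8 -1.1  1.2 -3.6 -3.8 -0.4 -0.5  1.8]
```

>>> apply_moves([
  [0,0,0,0,1.59],
  [0,0,0,0,1.59],
  [0,0,0,0,1.59],
])

```text
clock: 18.08
tcp_pos: [0.5766, 0.2604, 0.0891]
eef_rot: [[0.993, 0.118, 0.0], [0.118, -0.993, 0.0], [0.0, -0.0, -1.0]]
ft_force: [0.9, -0.5, -0.8]
finger_gap: 0.0158
gripper_force: 3.5
```

```bash
python3 t.py
```

```text
18.075 [0.5766 0.2604 0.0891] [ 0.8691 -0.4957 -0.7643] [-0.0028 -0.06    0.0549] 0.01584214203360434 3.535745241679251
tilt 12.21439498934964 dx -0.0053322949006434535
[('scene', 'scoop_lip'), ('scene', 'scoop'), ('scene', 'scoop_grip'), ('top', 'scoop_lip'), ('top', 'scoop'), ('top', 'scoop_grip')] [-0.7 -0.4  0.  -1.4  1.7 -3.3 -2.2 -2.7  3.1 -1.7 -1.4  2.4]
```

At about 3.5 N the scoop pivots nose-down (12°, nose on the concrete), and at 11 N or more it holds. So pivoting in the pads is controllable through the finger opening. I regrip firmly, lift and carry it over the funnel.

>>> apply_moves([
  [0,0,0,0,1.3],
  [0,0,0,0,1.3],
  [0,0,0,0,1.3],
  [0,0,-1,0,1.3],
  [0,0,-3,0,1.3],
  [0,0,-5.5,0,1.3],
  [0,0,-8,0,1.3],
  [0,0,-10.5,0,1.3],
  [0,0,-13,0,1.3],
  [0,0,-15,0,1.3],
  [0,0,-16,0,1.3],
  [0,0,-16,0,1.3],
], squeeze=120)

```text
clock: 19.98
tcp_pos: [0.5765, 0.2604, 0.2495]
eef_rot: [[0.993, 0.119, 0.0], [0.119, -0.993, 0.0], [0.0, -0.0, -1.0]]
ft_force: [-0.6, 0.2, -3.0]
finger_gap: 0.0145
gripper_force: 67.1
```

>>> apply_moves([
  [0.3,0.8,0,0,1.3],
  [0.9,2.4,0,0,1.3],
  [1.6,4.3,0,0,1.3],
  [2.4,6.4,0,0,1.3],
  [3.2,8.5,0,0,1.3],
  [4.0,10.6,0,0,1.3],
  [4.8,12.7,0,0,1.3],
  [5.5,14.6,0,0,1.3],
  [6.2,16.4,0,0,1.3],
  [6.7,17.7,0,0,1.3],
  [7.0,18.5,0,0,1.3],
  [7.0,18.5,0,0,1.3],
])

```text
clock: 21.48
tcp_pos: [0.668, 0.0846, 0.249]
eef_rot: [[0.993, 0.118, -0.0], [0.118, -0.993, -0.0], [-0.0, 0.0, -1.0]]
ft_force: [-0.1, -0.0, -3.0]
finger_gap: 0.0143
gripper_force: 67.2
```

```bash
python3 t.py
python3 - <<'E'
from h import *
s=observe();o=[]
g=s['tcp_pos']+np.array([0,0,.019])
for c in('scene','top'):
    im=camera(c)[:,:,::-1].copy()
    print(c,best(c,'funnel_mouth',proj(c,[.598,.075,.143])[0],30),proj(c,[.598,.075,.143])[0],[np.round(d['point']).tolist()+[round(d['confidence'],2)] for d in tip_of(c,'nut0')])
    u,v=np.round(proj(c,[.62,.08,.2])[0]).astype(int);o.append(cv2.resize(im[v-62:v+62,u-62:u+62],(400,400),interpolation=cv2.INTER_CUBIC))
cv2.imwrite('pics/p1.png',np.hstack(o))
E
```

```text
21.475 [0.668  0.0846 0.249 ] [-0.09   -0.0142 -3.0438] [ 0.0353 -0.0427  0.0304] 0.014348983475814694 67.15556547045708
tilt 11.422925319812895 dx -0.004856220086808183
[('scene', 'scoop_lip'), ('scene', 'scoop'), ('scene', 'scoop_grip'), ('top', 'scoop_lip'), ('top', 'scoop'), ('top', 'scoop_grip')] [ 0.3 -0.8  2.3 -3.6  0.6 -5.   1.6 -1.   0.  -2.   1.9  0.9]
scene [389.6 224.1] [392.9138 220.5167] [[413.0, 225.0, 0.61], [418.0, 216.0, 0.52], [402.0, 221.0, 0.48]]
top [298.2 193.6] [297.46   192.8325] [[301.0, 172.0, 0.65], [283.0, 176.0, 0.53], [297.0, 164.0, 0.4], [292.0, 181.0, 0.4]]
```

View pics/p1.png

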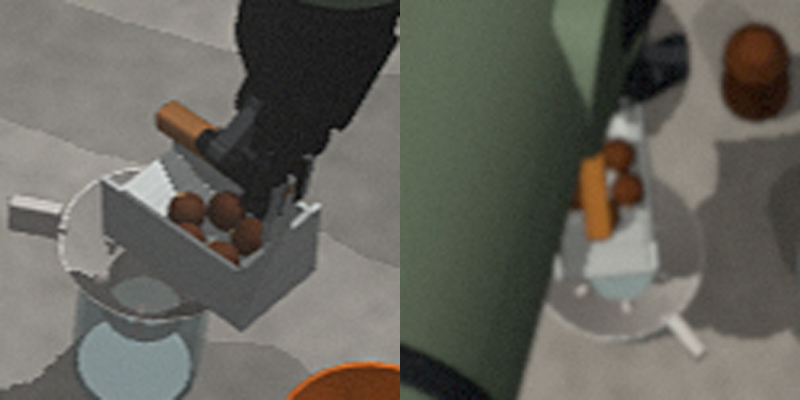

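The picture shows all five nuts in the scoop at left-crop (185–250, 205–250), with the lip over the funnel's mouth at right-crop (615,275). I ease the grip to pour.

>>> apply_moves([
  [0,0,0,0,1.45],
  [0,0,0,0,1.53],
  [0,0,0,0,1.57],
  [0,0,0,0,1.575],
  [0,0,0,0,1.58],
  [0,0,0,0,1.58],
], squeeze=20)

```text
clock: 22.92
tcp_pos: [0.6679, 0.0849, 0.2491]
eef_rot: [[0.993, 0.118, -0.0], [0.118, -0.993, 0.0], [-0.0, -0.0, -1.0]]
ft_force: [-0.0, 0.1, -1.9]
finger_gap: 0.0158
gripper_force: 7.1
```

```bash
python3 t.py
```

```text
22.925 [0.6679 0.0849 0.2491] [-0.0179  0.1093 -1.9454] [ 0.0124 -0.1125 -0.0245] 0.015805563003141135 7.102067330852151
tilt 14.21660242150836 dx -0.00803484788472858
[('scene', 'scoop_lip'), ('scene', 'scoop'), ('scene', 'scoop_grip'), ('top', 'scoop_lip'), ('top', 'scoop'), ('top', 'scoop_grip')] [-2.1 -0.8  0.3 -1.   0.3 -2.9  0.9 -2.4  1.9 -3.3 -1.9  0.6]
```

>>> apply_moves([
  [0,0,0,0,1.585],
  [0,0,0,0,1.585],
  [0,0,0,0,1.585],
  [0,0,0,0,1.5],
  [0,0,0,0,1.5],
])

```text
clock: 23.95
tcp_pos: [0.6679, 0.085, 0.2491]
eef_rot: [[0.993, 0.118, -0.0], [0.118, -0.993, -0.0], [-0.0, 0.0, -1.0]]
ft_force: [-0.2, -0.6, -3.1]
finger_gap: 0.0153
gripper_force: 19.8
```

```bash
python3 t.py; python3 -c "
from h import *
for c in('scene','top'):print(c,[np.round(d['point']).tolist()+[round(d['confidence'],2)] for d in tip_of(c,'nut0')])"
```

```text
23.95 [0.6679 0.085  0.2491] [-0.1583 -0.6077 -3.1215] [ 0.0169 -0.0749 -0.0139] 0.015308525911766279 19.789723679423332
tilt 29.078010856216814 dx -0.008163891943054172
[('scene', 'scoop_lip'), ('scene', 'scoop'), ('scene', 'scoop_grip'), ('top', 'scoop_lip'), ('top', 'scoop'), ('top', 'scoop_grip')] [ 1.9 -3.3  0.4 -2.7  1.3 -1.7 -0.5 -2.4  2.1 -1.4 -0.2  2.2]
scene [[405.0, 224.0, 0.68], [417.0, 231.0, 0.55], [424.0, 225.0, 0.49]]
top [[299.0, 174.0, 0.67], [295.0, 184.0, 0.51], [287.0, 179.0, 0.41], [298.0, 166.0, 0.38]]
```

The tilt is now about 29° and controlled. I release a bit more.

>>> apply_moves([
  [0,0,0,0,1.57],
  [0,0,0,0,1.585],
  [0,0,0,0,1.585],
  [0,0,0,0,1.585],
  [0,0,0,0,1.585],
  [0,0,0,0,1.5],
  [0,0,0,0,1.5],
])

```text
clock: 25.32
tcp_pos: [0.6679, 0.085, 0.2491]
eef_rot: [[0.993, 0.119, 0.0], [0.119, -0.993, -0.0], [0.0, 0.0, -1.0]]
ft_force: [0.6, -0.4, -2.2]
finger_gap: 0.0151
gripper_force: 19.8
```

```bash
python3 t.py; python3 -c "
from h import *
for c in('scene','top'):print(c,[np.round(d['point']).tolist()+[round(d['confidence'],2)] for d in tip_of(c,'nut0')])"
```

```text
25.325 [0.6679 0.085  0.2491] [ 0.6312 -0.3897 -2.192 ] [ 0.0065 -0.0782  0.0136] 0.015130197988533529 19.786000661551952
tilt 26.736971843901042 dx -0.004261919259835901
[('scene', 'scoop_lip'), ('scene', 'scoop'), ('scene', 'scoop_grip'), ('top', 'scoop_lip'), ('top', 'scoop'), ('top', 'scoop_grip')] [-0.8 -1.2  0.9 -5.1  2.7 -3.4  1.5 -2.9  1.2 -3.3  0.1  2. ]
scene [[396.0, 218.0, 0.67], [413.0, 215.0, 0.44], [398.0, 226.0, 0.43], [411.0, 227.0, 0.38]]
top [[294.0, 169.0, 0.66], [287.0, 175.0, 0.49], [303.0, 176.0, 0.43], [295.0, 185.0, 0.43]]
```

>>> apply_moves([
  [0,0,0,0,1.57],
  [0,0,0,0,1.588],
  [0,0,0,0,1.588],
  [0,0,0,0,1.588],
  [0,0,0,0,1.5],
  [0,0,0,0,1.4],
  [0,0,0,0,1.4],
])

```text
clock: 26.7
tcp_pos: [0.6679, 0.085, 0.2491]
eef_rot: [[0.993, 0.119, -0.0], [0.119, -0.993, -0.0], [-0.0, 0.0, -1.0]]
ft_force: [-0.3, -0.7, -2.7]
finger_gap: 0.0152
gripper_force: 19.8
```

```bash
python3 t.py; python3 -c "
from h import *
for c in('scene','top'):print(c,[np.round(d['point']).tolist()+[round(d['confidence'],2)] for d in tip_of(c,'nut0')])"
```

```text
26.7 [0.6679 0.085  0.2491] [-0.3094 -0.6828 -2.6967] [-0.0246 -0.0519  0.0504] 0.015158845372647164 19.785572849214077
tilt 28.639366196774905 dx -0.007963866386628826
[('scene', 'scoop_lip'), ('scene', 'scoop'), ('scene', 'scoop_grip'), ('top', 'scoop_lip'), ('top', 'scoop'), ('top', 'scoop_grip')] [-0.1 -1.8  0.1 -1.7  1.8 -5.4  0.2 -2.4  0.6 -2.7  2.9  1.1]
scene [[402.0, 227.0, 0.56], [398.0, 216.0, 0.56], [413.0, 214.0, 0.53], [409.0, 230.0, 0.46], [419.0, 226.0, 0.41]]
top [[301.0, 175.0, 0.67], [286.0, 174.0, 0.54], [293.0, 166.0, 0.52], [292.0, 184.0, 0.4]]
```

All five nuts are still on the ramp at the edge of rolling. With the grip firm, I do a short backward shift and then a brisk forward stop over the mouth centre.

>>> apply_moves([
  [0,0,0,0,1.3],
  [0,0,0,0,1.3],
  [1,0,0.3,0,1.3],
  [2.2,0,0.3,0,1.3],
  [3.2,0,0.3,0,1.3],
  [3.2,0,0.3,0,1.3],
  [0.5,0,0.3,0,1.3],
  [0.5,0,0.3,0,1.3],
  [0.5,0,0.3,0,1.3],
], squeeze=80)

```text
clock: 28.32
tcp_pos: [0.6731, 0.0858, 0.2463]
eef_rot: [[0.993, 0.119, 0.001], [0.119, -0.993, 0.0], [0.001, -0.0, -1.0]]
ft_force: [0.4, 0.7, -2.5]
finger_gap: 0.0146
gripper_force: 65.3
```

```bash
python3 t.py
cat > n.py <<'E'
from h import *
for c in('scene','top'):print(c,[np.round(d['point']).tolist()+[round(d['confidence'],2)] for d in tip_of(c,'nut0')])
s=observe();print(proj('scene',[.598,.075,.015])[0],proj('scene',[.598,.075,.143])[0])
E
python3 n.py
```

```text
28.325 [0.6731 0.0858 0.2463] [ 0.4075  0.6715 -2.4809] [-0.0164 -0.028  -0.0181] 0.014608544707522347 65.27601912617683
tilt 27.947444972663007 dx -0.006071528099474588
[('scene', 'scoop_lip'), ('scene', 'scoop'), ('scene', 'scoop_grip'), ('top', 'scoop_lip'), ('top', 'scoop'), ('top', 'scoop_grip')] [ 0.4 -2.1 -0.5 -2.7  2.  -3.8 -2.7 -4.7  1.5 -3.1  0.8  2. ]
scene [[241.0, 254.0, 0.72], [456.0, 300.0, 0.68], [382.0, 226.0, 0.66], [397.0, 211.0, 0.63], [403.0, 221.0, 0.59], [354.0, 372.0, 0.48], [409.0, 216.0, 0.42]]
top [[291.0, 203.0, 0.63], [308.0, 203.0, 0.5], [299.0, 180.0, 0.47], [296.0, 194.0, 0.42], [288.0, 180.0, 0.41]]
[387.1516 256.4748] [392.9138 220.5167]
```

Run:
```python
from h import *
ref={'scene':cv2.imread('pics/scene0.png'),'top':cv2.imread('pics/top0.png')}
for c in ref:
    im=camera(c)[:,:,::-1];print(c,[np.round(d['point']).tolist()+[round(d['confidence'],2)] for d in tip_of(c,'nut0')])
    for u,v in [(241,254),(456,300),(354,372)] if c=='scene' else []:
        print((u,v),np.abs(im[v-6:v+6,u-6:u+6].astype(int)-ref[c][v-6:v+6,u-6:u+6]).mean().round(1))
    cv2.imwrite(f'pics/{c}_p2.png',im)
```

```text
scene [[408.0, 216.0, 0.68], [397.0, 221.0, 0.53]]
(241, 254) 28.9
(456, 300) 4.2
(354, 372) 16.2
top [[299.0, 181.0, 0.49], [288.0, 180.0, 0.49], [288.0, 201.0, 0.43], [310.0, 198.0, 0.39], [298.0, 196.0, 0.39]]
```

>>> apply_moves([
  [1.2,0,0,0,1.3],
  [2.6,0,0,0,1.3],
  [2.6,0,0,0,1.3],
  [0,0,0,0,1.3],
  [0,0,0,0,1.3],
  [1.2,0,0,0,1.3],
  [2.6,0,0,0,1.3],
  [2.6,0,0,0,1.3],
  [-0.3,0,0,0,1.3],
  [-0.3,0,0,0,1.3],
  [-0.3,0,0,0,1.3],
])

```text
clock: 30.4
tcp_pos: [0.6703, 0.0854, 0.2462]
eef_rot: [[0.993, 0.119, 0.0], [0.119, -0.993, 0.0], [0.0, -0.0, -1.0]]
ft_force: [-0.0, -0.0, -2.1]
finger_gap: 0.0141
gripper_force: 65.3
```

```bash
python3 t.py;python3 n.py
```

```text
30.4 [0.6703 0.0854 0.2462] [-0.0057 -0.0174 -2.1335] [-0.0102 -0.0161  0.0022] 0.014066853277258444 65.33290296792984
tilt 26.659561550106737 dx -0.003834733693358387
[('scene', 'scoop_lip'), ('scene', 'scoop'), ('scene', 'scoop_grip'), ('top', 'scoop_lip'), ('top', 'scoop'), ('top', 'scoop_grip')] [-1.3 -2.6  2.7 -3.2 -0.4 -3.   1.3 -2.5  0.6 -3.3  1.3 -0. ]
scene [[407.0, 218.0, 0.69], [399.0, 220.0, 0.57]]
top [[297.0, 185.0, 0.54], [299.0, 195.0, 0.52], [290.0, 182.0, 0.5], [290.0, 170.0, 0.48], [290.0, 203.0, 0.37]]
[387.1516 256.4748] [392.9138 220.5167]
```

>>> apply_moves([
  [1.2,0,-0.5,0,1.5],
  [2.9,0,-0.5,0,1.57],
  [2.9,0,-0.5,0,1.583],
  [2.9,0,-0.5,0,1.583],
  [0,0,-0.5,0,1.583],
  [0,0,-0.5,0,1.5],
  [0,0,-0.5,0,1.3],
  [0,0,-0.5,0,1.3],
])

```text
clock: 31.9
tcp_pos: [0.6702, 0.0853, 0.251]
eef_rot: [[0.993, 0.119, 0.0], [0.119, -0.993, -0.0], [0.0, 0.0, -1.0]]
ft_force: [-0.2, -0.6, -2.7]
finger_gap: 0.0144
gripper_force: 65.0
```

```bash
python3 t.py;python3 n.py
```

```text
31.9 [0.6702 0.0853 0.251 ] [-0.1637 -0.5628 -2.7009] [ 0.0617 -0.0118  0.0303] 0.014379074820731847 65.00001803040504
tilt 27.886046228924634 dx -0.0077336468665516874
[('scene', 'scoop_lip'), ('scene', 'scoop'), ('scene', 'scoop_grip'), ('top', 'scoop_lip'), ('top', 'scoop'), ('top', 'scoop_grip')] [  0.4  -4.3  -0.9  -4.    3.2  -4.4   0.1  -8.6 -17.5 -37.    2.    3.4]
scene [[388.0, 212.0, 0.64]]
top [[291.0, 198.0, 0.65], [301.0, 202.0, 0.59], [290.0, 205.0, 0.57], [310.0, 198.0, 0.53], [296.0, 193.0, 0.48]]
[387.1516 256.4748] [392.9138 220.5167]
```

```bash
python3 t.py;python3 n.py
python3 - <<'E'
from h import *
o=[]
for c in('scene','top'):
    im=camera(c)[:,:,::-1]
    u,v=np.round(proj(c,[.61,.08,.15])[0]).astype(int);o.append(cv2.resize(im[v-50:v+50,u-50:u+50],(400,400),interpolation=cv2.INTER_CUBIC))
cv2.imwrite('pics/q.png',np.hstack(o))
E
```

```text
32.4 [0.6699 0.0852 0.2511] [ 0.3344  0.3487 -2.1236] [-0.0397 -0.0216  0.0359] 0.014682427501780962 64.99916285276413
tilt 27.75739941070489 dx -0.004092192052958194
[('scene', 'scoop_lip'), ('scene', 'scoop'), ('scene', 'scoop_grip'), ('top', 'scoop_lip'), ('top', 'scoop'), ('top', 'scoop_grip')] [ 0.1 -1.2  0.1 -4.9 -1.2 -5.4  0.8 -2.7  1.5 -3.3  1.1 -1.1]
scene []
top [[290.0, 198.0, 0.64], [292.0, 206.0, 0.59], [300.0, 196.0, 0.5], [309.0, 198.0, 0.48], [304.0, 203.0, 0.46]]
[387.1516 256.4748] [392.9138 220.5167]
```

View pics/q.png

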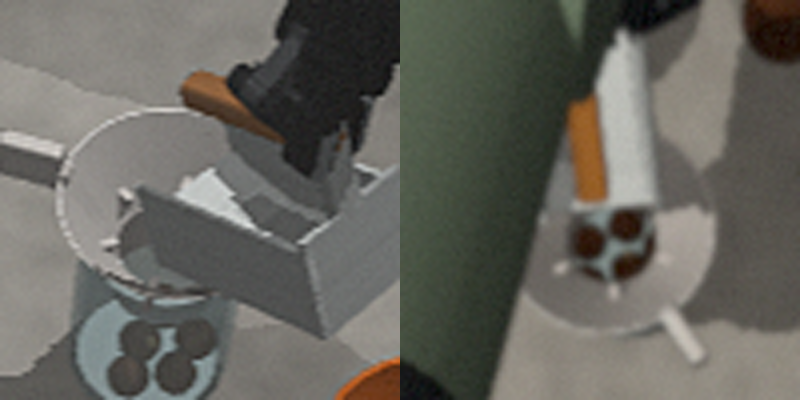

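The scoop is empty. Four nuts show on the jar floor at left-crop (140,340), (195,340), (127,378), (175,372), with more under the spout in the top view. I carry the scoop back and count again from there.

>>> apply_moves([
  [0,0,-2,0,1.3],
  [-1,-1.5,-2,0,1.3],
  [-3,-4.7,-2,0,1.3],
  [-5.5,-8.5,-2,0,1.3],
  [-8,-12.4,-2,0,1.3],
  [-10.5,-16.2,-2,0,1.3],
  [-11.9,-18.4,-2,0,1.3],
  [-11.9,-18.4,1,0,1.3],
  [-11.9,-18.4,6,0,1.3],
  [-11.9,-18.4,11,0,1.3],
  [-11.9,-18.4,13,0,1.3],
  [-11.9,-18.4,13,0,1.3],
])

```text
clock: 34.5
tcp_pos: [0.5297, 0.2539, 0.1212]
eef_rot: [[0.993, 0.119, -0.001], [0.119, -0.993, -0.0], [-0.001, 0.0, -1.0]]
ft_force: [-0.6, -1.1, -1.3]
finger_gap: 0.0143
gripper_force: 65.1
```

```bash
python3 t.py;python3 n.py
python3 - <<'E'
from h import *
im=camera('scene');top=camera('top')
for c,I,P in(('scene',im,[.598,.075,.01]),('top',top,[.598,.075,.07])):
    u,v=np.round(proj(c,P)[0]).astype(int);cr=I[v-26:v+26,u-26:u+26]
    g=cr.astype(int).sum(2)//3; print(c,u-26,v-26)
    for r in range(0,52,2):print(''.join('#' if x<75 else '+' if x<100 else '.' for x in g[r]))
E
```

```text
34.5 [0.5297 0.2539 0.1212] [-0.5554 -1.0844 -1.2793] [-0.0058 -0.0506  0.0366] 0.014321859337463393 65.12889437377453
tilt 28.30117160502425 dx -0.006674128412785231
[('scene', 'scoop_lip'), ('scene', 'scoop'), ('scene', 'scoop_grip'), ('top', 'scoop_lip'), ('top', 'scoop'), ('top', 'scoop_grip')] [ 0.3 -2.6 -0.1 -3.3  2.2 -2.8 -0.8 -2.4 -0.3 -4.2 -2.8  4. ]
scene []
top [[289.0, 200.0, 0.54], [303.0, 204.0, 0.52], [292.0, 207.0, 0.52], [303.0, 196.0, 0.4], [310.0, 199.0, 0.38]]
[387.1516 256.4748] [392.9138 220.5167]
scene 361 232
.......+#+++++.++##+++++++##+++++++++++++#+.++++++..
........+#++++++++#++++++++++++++++++++++#..++++....
........+.+++++++..++++++++++++++++++++###++++......
....++++++++.+#++++++++++++++++++++++++#+...........
++++++++++++##+.+#++#+++++.+++++++++++++##..........
++++++++++++++++....+####+.+####+#+##...............
++++++++++++++++##+.........................+#+.....
++++++++++++++#+..####+++#...........+####++++......
++++++++++++.......+#++++++++#++++#+++++++++++......
++++++++++............+++++++++++++++##+++++++......
+++++++++..........+###########
[... 1506 characters left out ...]
++++++++++#
++++++++++++###########....+...+####++++++++++++++++
+++++++++++++#########...++########+++++++++++#+++++
+++++++++++++++++##+....###########++++++#+++++++++#
+++++++++++++++######+.+###########+++++##++++++++++
+++++++++++++++#######++############+#####+#++++##+#
.+++++++++++++++++#+##++++###############+++++++#++#
..++++++++++++++++##+#+++++##############+++++++#+++
++++++++++++++#++##+##++++#####+########+++++#++++++
++++++++++++++++#++#################+++++##+#+++++++
+++++++++++++++#+##+#+#########++#+++....+++###+++++
+++++++++++++++++++++++#++++++++++##++....+++#++++#+
+++++++++++++++++++++++++++++++#++++++++....++++++++
+++++++#+#+#++++++++++######+#+++++++#+++....+++++++
```

Run:
```python
from h import *
for u in [(288,199.5),(302,191.5),(303.5,205),(291,206),(309,198)]:
    r=least_squares(lambda p:proj('top',[p[0],p[1],.0175])[0]-u,[.6,.07]).x
    print(u,'world',r,'rad',np.hypot(*(r-[.598,.075])).round(3),'scene idx row,col',((proj('scene',[*r,.0175])[0]-[361,232])[::-1]/[2,1]).round(1))
# circle outline of spout lower end & jar floor in scene idx
for z,R in((.073,.0275),(.008,.036)):
    q=proj('scene',circ(R,z,9)+[.598,.075,0])-[361,232];print(z,(q[:,::-1]/[2,1]).round().tolist())
```

```text
(288, 199.5) world [0.6028 0.1059] rad 0.031 scene idx row,col [ 9.1 39. ]
(302, 191.5) world [0.6222 0.0736] rad 0.024 scene idx row,col [16. 33.]
(303.5, 205) world [0.5903 0.0694] rad 0.01 scene idx row,col [11.3 21.9]
(291, 206) world [0.5876 0.0986] rad 0.026 scene idx row,col [ 7.5 31.7]
(309, 198) world [0.607  0.0569] rad 0.02 scene idx row,col [15.5 22.2]
0.073 [[9.0, 37.0], [5.0, 42.0], [1.0, 39.0], [-1.0, 30.0], [-0.0, 20.0], [4.0, 15.0], [8.0, 18.0], [10.0, 27.0], [9.0, 37.0]]
0.008 [[19.0, 37.0], [14.0, 43.0], [9.0, 39.0], [6.0, 28.0], [7.0, 15.0], [12.0, 9.0], [17.0, 13.0], [20.0, 24.0], [19.0, 37.0]]
```

The four visible jar-floor blobs match top-view nuts. The fifth, top (291,206), maps to scene index row 7.5, col 32, just behind the spout, so all five are in the jar. I set the scoop down by dragging it backward with a loose grip as I lower, so it rocks flat.

>>> apply_moves([
  [0,0,1.5,0,1.3],
  [0,0,2.6,0,1.4],
  [0,0,2.9,0,1.53],
  [0.5,0,3.1,0,1.57],
  [1.3,0,3.4,0,1.57],
  [2.1,0,3.7,0,1.57],
  [2.9,0,4.0,0,1.57],
  [3.7,0,4.3,0,1.57],
  [4.5,0,4.5,0,1.57],
  [5.1,0,4.6,0,1.57],
  [5.1,0,4.6,0,1.57],
], squeeze=20)

```text
clock: 36.48
tcp_pos: [0.5812, 0.2598, 0.0751]
eef_rot: [[0.993, 0.118, 0.001], [0.118, -0.993, -0.0], [0.001, 0.0, -1.0]]
ft_force: [1.1, -0.1, 0.0]
finger_gap: 0.016
gripper_force: 13.8
```

```bash
python3 t.py
```

```text
36.475 [0.5812 0.2598 0.0751] [ 1.1234 -0.1012  0.0471] [ 0.0554 -0.1824  0.0199] 0.01595770910803363 13.78843517974019
tilt 2.33247050125892 dx 0.010091203345836384
[('scene', 'scoop_lip'), ('scene', 'scoop'), ('scene', 'scoop_grip'), ('top', 'scoop_lip'), ('top', 'scoop'), ('top', 'scoop_grip')] [-2.5  1.8 -0.6 -0.8  1.1 -2.5  0.8  0.2  4.  -0.8  1.5 -1.7]
```

>>> apply_moves([
  [0,0,0,0,1.7],
  [0,0,0,0,2.5],
  [0,0,0,0,4],
  [0,0,0,0,5],
  [0,0,-2,0,5],
  [0,0,-6,0,5],
  [0,0,-12,0,5],
  [2,-6,-18,0,5],
  [2,-12,-18,0,5],
  [2,-18,-18,0,5],
  [2,-18,-18,0,5],
])

```text
clock: 38.25
tcp_pos: [0.5773, 0.4456, 0.2559]
eef_rot: [[0.992, 0.124, 0.0], [0.124, -0.992, 0.001], [0.0, -0.001, -1.0]]
ft_force: [1.1, -0.4, -0.4]
finger_gap: 0.0504
gripper_force: 0.0
```

```bash
python3 m.py pics/end.png; python3 n.py; python3 -c "
from h import *
s=observe();print(s['clock'],s['ft_force'],s['finger_gap'],s['tcp_pos'])
a=cv2.imread('pics/scene0.png');b=camera('scene')[:,:,::-1]
for n,(u,v) in dict(bowl=(460,290),shut=(328,283),spoon=(318,220),mug=(350,360),mill=(400,325),coaster=(241,250)).items():
    T=a[v-28:v+28,u-28:u+28];r=cv2.matchTemplate(b[v-36:v+36,u-36:u+36],T,cv2.TM_CCOEFF_NORMED);_,m,_,l=cv2.minMaxLoc(r);print(n,round(m,2),(l[0]-8,l[1]-8))
"
```

```text
scene []
top [[292.0, 200.0, 0.62], [299.0, 191.0, 0.52], [310.0, 198.0, 0.45], [292.0, 206.0, 0.44], [438.0, 235.0, 0.41], [302.0, 205.0, 0.38]]
[387.1516 256.4748] [392.9138 220.5167]
38.75 [-0.7694 -0.1129  0.5359] 0.04976176825403529 [0.5794 0.4402 0.2554]
bowl 0.94 (0, 0)
shut 0.78 (0, 0)
spoon 0.37 (0, 0)
mug 1.0 (0, 0)
mill 0.9 (0, 0)
coaster 0.61 (0, 0)Traceback (most recent call last):
  File "m.py", line 13, in <module>
    p,f=fit(obs,z,x0);res[o]=p;print(o,p,[(a[0],a[1],r.round(1).tolist()) for a,r in zip(obs,f)])
        ~~~^^^^^^^^^^
  File "h.py", line 13, in fit
    r=least_squares(f,x0,loss='soft_l1',f_scale=3);return r.x,r.fun.reshape(-1,2)
    return func(*args, **kwargs)
    vector_fun = VectorFunction(
        fun_wrapped,
    ...<6 lines>...
        workers=workers
    )
    self._update_fun()
    ~~~~~~~~~~~~~~~~^^
    self.f = self.fun_wrapped(xp_copy(self.x))
             ~~~~~~~~~~~~~~~~^^^^^^^^^^^^^^^^^
    return np.atleast_1d(self.fun(x))
                         ~~~~~~~~^^^
    return self.f(x, *self.args, **self.kwargs)
           ~~~~~~^^^^^^^^^^^^^^^^^^^^^^^^^^^^^^
  File "h.py", line 12, in f
    def f(p):return np.concatenate([(proj(c,Rz(p[2])@np.array(l)+[p[0],p[1],z])[0]-u) for c,l,u in obs])
                    ~~~~~~~~~~~~~~^^^^^^^^^^^^^^^^^^^^^^^^^^^^^^^^^^^^^^^^^^^^^^^^^^^^^^^^^^^^^^^^^^^^^^
ValueError: need at least one array to concatenate
```

Run:
```python
from h import *
for c in('scene','top'):camera(c)
obs=[]
for c,n in(('scene',(430,195)),('top',(223,230))):
    for t,l in(('scoop',(0,0,0)),('scoop_grip',(0,0,.09)),('scoop_lip',(-.055,0,.027))):
        b=best(c,t,n,50)
        if b is not None:obs.append((c,l,b))
p,f=fit(obs,0,(.53,.254,.1));print(p,f.round(1).tolist())
for c in('scene','top'):print(best(c,'funnel_mouth',proj(c,[.598,.075,.143])[0],30),proj(c,[.598,.075,.143])[0],best(c,'jar',proj(c,[.598,.075,0])[0],30),proj(c,[.598,.075,0])[0])
```

```text
[0.5481 0.2551 0.097 ] [[-3.3, -2.2], [2.2, -0.9], [-0.3, -2.8], [2.7, -4.2], [-1.0, 0.0], [0.8, -1.1]]
None [392.9138 220.5167] [383.1 260.4] [386.5377 260.3061]
[293.4 192.9] [297.46   192.8325] [299.7 203.8] [301.6369 202.8094]
```

The scoop stands flat (residuals match the start), the jar and funnel are in place, and nothing else has moved.

```bash
python3 -c "
from workcell import *
print(close_job())"
```

```text
the job is handed in; nothing more can be done
None
```

I handed the job in at about 39 s of the 72 s allowed: by the camera counts all five nuts are in the jar (the fifth hidden behind the spout in one view), the funnel is still seated in the jar, the empty scoop is flat on the concrete about 2 cm from its old spot, and image matching showed no bystander moved, though the teaspoon and coaster matched weakly.

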